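# Lock the cigar-mould press shut with its sprung-holder rod

### The arm

A 7-joint arm with a two-finger parallel gripper is mounted at the origin on the work surface. World frame = base frame: x ahead of the robot, y to its left, z up, the work surface at z = 0. Lengths are in m, angles in rad, forces in N, time in s.
With the tool pointing down it reaches from about 0.35 to 0.9 m from the base axis. Payload 8.1 kg.
Tool frame: the origin (TCP) lies midway between the tips of the shut fingers; the grasp point (between the pads) lies 19 mm behind it; z points along the fingers, y is the direction in which the jaws open and shut (so a half turn about z gives the same grasp; the last joint's range is limited). The gripper opens to 85 mm and grips with 20 to 120 N. Pads are 22 mm wide; open, the fingers measure 114 mm over their backs; the gripper's body (76 mm by 85 mm) begins 54 mm behind the grasp point. The pads swing forward as they close: fully open they stand 13 mm farther back than shut.
Start: joints at [-0.103, 0.434, 0.025, 1.573, -0.012, 1.134, -0.075], TCP at [0.625, -0, 0.204] pointing down, gripper open.
Joint ranges: [-2.62, 2.62], [-0.44, 2.09], [-1.27, 1.32], [0.08, 2.57], [-1.32, 4.46], [0.12, 2], [-2.74, 2.74]. Speed limits (rad/s): [2.22, 2.22, 3.01, 3.01, 3.14, 3.14, 3.14].

### API

Orientations are given as a rotation vector (axis times angle).
In Python, from cell import telemetry, viewer, manip gives the robot as it stands. The module is installed in compiled form; this text tells all that it offers.
- The arm moves only by the tool arm_command, never from a script. Its argument "series" is a list of rows, each a list of 7 numbers: the turn, a rotation vector about the world's x, y, z each as a share of 8 degrees, from -1 to 1, then the shift along the world's x, y, z each as a share of 100 mm, from -1 to 1, then the gripper command: -1 is shut, 1 is fully open, values between are in proportion. In form: [[rx, ry, rz, dx, dy, dz, grip], ...]. A call has 1 to 20 rows; each row shifts and turns the commanded pose from where the row before left it; what a row does not reach is not made up. A row lasts 1/10 s, in which the tool goes at most 50 mm and 8.59 degrees, less where a joint would pass 70% of its speed; a pose out of reach is approached as far as the arm can. A call with a number of a shift or a turn outside -1 to 1 is refused whole. A call with a gripper value outside its range is refused whole. The fingers move at their own pace and stop on an object; the grip force is fixed at half the most. Time passes only in rows, so rows that do not move let the fingers close. It gives the time, the measured TCP pose, the force and the opening at its end, in the units of the state.
- telemetry.state(): the state, without advancing time (a new reading comes with each control period).
- viewer.capture(name): name is "scene" or "side" or "wrist"; returns a dict with "frame" (480x640x3 uint8, blue, green, red), "K" (3x3 intrinsics, pixels), "dist_coeffs" ([k1, k2, p1, p2, k3] as OpenCV has them; the pictures are not rectified), "origin" and "rotation" of the camera in the world. Camera axes: x right, y down, z forward; pixel columns grow to the right and rows downward; lengths in m; the calibration is good to about 2 mm. A picture is of the moment at which its call begins. There is no depth.
- manip.sign_off(): hands the job in, once; it reports no verdict.
The state is a dict: "t": time; "qpos": joint angles; "qvel": joint speeds; "joint_torque": joint torques, N m; "tcp_pos": TCP position; "eef_rot": TCP orientation; "wrist_force": force on the tool from outside, world axes, zero at the start; "ft_torque": the same for the moment, N m; "width": finger opening in m.
Only numpy, scipy, OpenCV 4.12 (cv2) and the standard library are available. Lean on these libraries where they do the work, as an engineer would, in place of code of your own. Each camera call takes 0.05 s, during which the arm holds its last target.

### The job

Lock the cigar-mould press: take the yellow-headed locking rod out of its wooden storage block, use the rod itself, held upright with its foot in the open notch of the red sprung arm, to swing the arm round until the notch lies over the brass holder, then push the rod straight down past the holder's side spring plunger until its head sits fully home on the arm. Leave the rod standing there, holding the arm shut, and do not disturb the jar, the cigar box or the tumbler.

Things in the scene. Friction and masses are not known exactly. Their poses are not given: they have to be found in the camera images.
- rod: loose locking rod, 105 mm long, 0.12 kg. Origin: centre of its foot; z up along the rod. Steel shank 12 mm in diameter from 0 to 63 mm, its lowest 8 mm tapering to a 5 mm foot; then a yellow cylindrical head, 25 mm in diameter, from 63 to 105 mm: grip it there, at any yaw. At the start it hangs upright by its head in the storage block's hole.
- rod_shoulder (a point): flat underside of the rod's head, on the rod's axis, 63 mm above its foot
- park: fixed pale wooden storage block, 64 x 64 x 75 mm, upright through-hole 16 mm in diameter in the centre of its top. Origin: centre of its underside, on the table. It and the jar may stand in either's place, left or right of the press.
- press: fixed mould press. Origin: centre of the underside of its 240 x 230 x 12 mm base plate, on the table; x, y along the plate, z up. On it a closed black mould, 200 (x) x 100 (y) mm, centred at y = -4 mm, top 62 mm above the table; pivot post at (30, -80) mm, brass holder at (30, 80) mm. The arm swings above the mould.
- holder_mouth (a point): centre of the bore's mouth, on top of the brass holder (36 x 36 mm block, top 65 mm above the table). Upright bore 14.5 mm in diameter, 2 mm chamfer, 53 mm deep. A ball-nosed spring plunger enters from the holder's +y side (press axes) 25 mm below the mouth and stands 4.75 mm into the bore. Allow about 15 N to push the rod past it and home.
- pivot (a point): axis of the arm's upright hinge, at the height of the arm's top, 86 mm above the table
- notch (a point): where the rod's axis nests in the arm's U-shaped notch, 160 mm from the pivot, at the arm's top; moves with it. Site x points out from the pivot; the notch opens to point +y, so the rod enters moving along -y. Notch 18 mm wide, bottom 6 mm beyond the point, flared prongs reach 20 mm to +y. Red arm: underside 68, top 86 mm above the table; the home rod's shoulder rests on its top.
- clamp (a joint): swing of the red arm about its upright pivot, rad: 0 = sprung open on its stop, grows clockwise seen from above as it shuts, 0.8 = notch exactly over the holder, 0.95 = end stop. The spring pulls it back to 0 with 0.22 N m at 0 and 0.43 N m at 0.8 (1.4 to 2.7 N at the notch): it does not stay by itself, the rod must hold it.
- plunger (a joint): how far the holder's side plunger is pressed back, m: 0 = bore empty, about 0.002 to 0.005 with the rod's full shank beside it, 0.007 at most. Spring: 4 N at 0, plus 1 N per mm.
- jar: loose amber glass jar with brass lid, 64 mm in diameter, 95 mm tall; leave alone. Origin: centre of its underside.
- cigar_box: loose shut cedar cigar box, 144 x 104 x 49 mm; leave alone. Origin: centre of its underside.
- tumbler: loose glass tumbler, 70 mm in diameter, 85 mm tall; leave alone. Origin: centre of its underside.
Not all that is in view belongs to the job. There is more than one size of the rod; the job needs the middle-sized.

How it is judged:
By the outcome, as a careful person would: the job done as asked, in the order asked, and still so for the second after the job is handed in, with the robot touching nothing.
It also fails if it takes over 54 s, if anything falls off the work surface, if the arm or the gripper's body presses on something with over 40 N, if the wrist force passes 120 N, or if a joint passes its speed limit or range.

## Working session

There is one attempt and no reset: what is moved stays moved. The work goes in short steps, Python scripts to look and compute and a tool call to move; the robot and the scene stay as the last step left them, time stands still between calls to the robot, and variables do not carry over. Pictures are saved under pics/ and viewed, and the job is handed in when it is done.

Besides the shell and the picture viewer there is one more tool, called after ">>>" by a JSON object that holds its "api" and its "payload", one argument or row to a line. arm_command: Moves the arm, as the interface text tells. Shift numbers are shares of 100 mm and turn numbers shares of 8 degrees, none past 1 either way. Its arguments: {"type":"object","properties":{"series":{"type":"array"}},"required":["series"]}

```bash
mkdir -p pics; cat > h.py <<'E'
import numpy as np, cv2, pickle
from cell import telemetry, viewer, manip
def cap(n,fn):
    c=viewer.capture(n); cv2.imwrite('pics/%s.png'%fn,c['frame']); pickle.dump(c,open('pics/%s.pkl'%fn,'wb')); return c
def load(fn): return pickle.load(open('pics/%s.pkl'%fn,'rb'))
def ray(c,uv):
    p=cv2.undistortPoints(np.array([[uv]],float),np.array(c['K']),np.array(c['dist_coeffs']))[0,0]
    d=np.array(c['rotation'])@np.array([p[0],p[1],1]); return np.array(c['origin']),d/np.linalg.norm(d)
def onz(c,uv,z):
    o,d=ray(c,uv); return o+d*(z-o[2])/d[2]
def tri(L):
    A=np.zeros((3,3));b=np.zeros(3)
    for c,uv in L:
        o,d=ray(c,uv);P=np.eye(3)-np.outer(d,d);A+=P;b+=P@o
    x=np.linalg.solve(A,b)
    res=[np.linalg.norm((np.eye(3)-np.outer(ray(c,uv)[1],ray(c,uv)[1]))@(x-ray(c,uv)[0])) for c,uv in L]
    return x,res
def proj(c,X):
    R=np.array(c['rotation']).T; t=-R@np.array(c['origin'])
    return cv2.projectPoints(np.array([X],float),cv2.Rodrigues(R)[0],t,np.array(c['K']),np.array(c['dist_coeffs']))[0][0,0]
E
python3 - <<'E'
from h import *
for n in ['scene','side','wrist']:
    c=cap(n,n+'0'); print(n,np.round(c['origin'],3),np.round(c['rotation'],2).tolist(),np.round(c['K'],0).tolist())
s=telemetry.state();print({k:np.round(v,4).tolist() for k,v in s.items()})
E
```

```text
scene [ 1.015 -0.517  0.59 ] [-2.1, -0.78, 0.42] [[500.0, 0.0, 320.0], [0.0, 500.0, 230.0], [0.0, 0.0, 1.0]]
side [ 0.299 -0.862  0.806] [-2.22, 0.26, -0.14] [[595.0, 0.0, 318.0], [0.0, 595.0, 230.0], [0.0, 0.0, 1.0]]
wrist [0.625 0.076 0.373] [2.84, 0.0, -0.0] [[420.0, 0.0, 321.0], [0.0, 420.0, 234.0], [0.0, 0.0, 1.0]]
{'t': 0.15, 'qpos': [-0.1026, 0.4351, 0.025, 1.5739, -0.0116, 1.134, -0.0751], 'qvel': [0.0005, -0.0023, -0.0002, -0.0034, -0.0012, 0.0012, 0.0], 'joint_torque': [0.0019, -67.0886, 1.0261, -31.6449, 0.0157, 0.0091, -0.0001], 'tcp_pos': [0.6246, -0.0, 0.2037], 'eef_rot': [-2.2209, -2.2208, 0.0015], 'wrist_force': [-0.0011, -0.1542, -0.2854], 'ft_torque': [0.0091, -0.0005, -0.0282], 'width': 0.0854}
```

```bash
sed -i "s/np.array(c\['rotation'\])/cv2.Rodrigues(np.array(c['rotation'],float))[0]/g" h.py; grep -n Rodrig h.py
```

```text
8:    d=cv2.Rodrigues(np.array(c['rotation'],float))[0]@np.array([p[0],p[1],1]); return np.array(c['origin']),d/np.linalg.norm(d)
19:    R=cv2.Rodrigues(np.array(c['rotation'],float))[0].T; t=-R@np.array(c['origin'])
20:    return cv2.projectPoints(np.array([X],float),cv2.Rodrigues(R)[0],t,np.array(c['K']),np.array(c['dist_coeffs']))[0][0,0]
```

View pics/scene0.png

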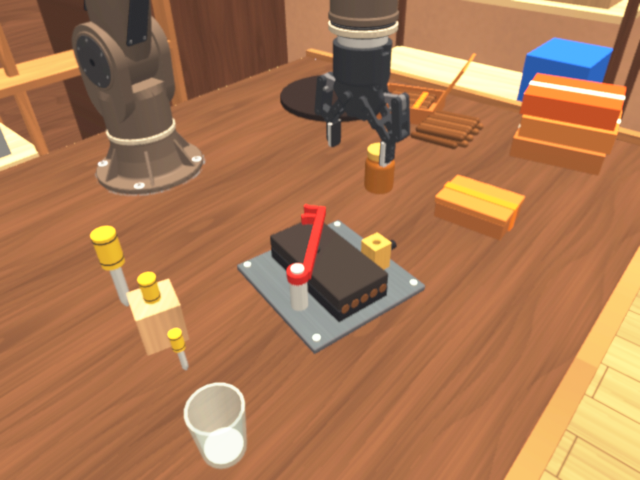

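View pics/side0.png

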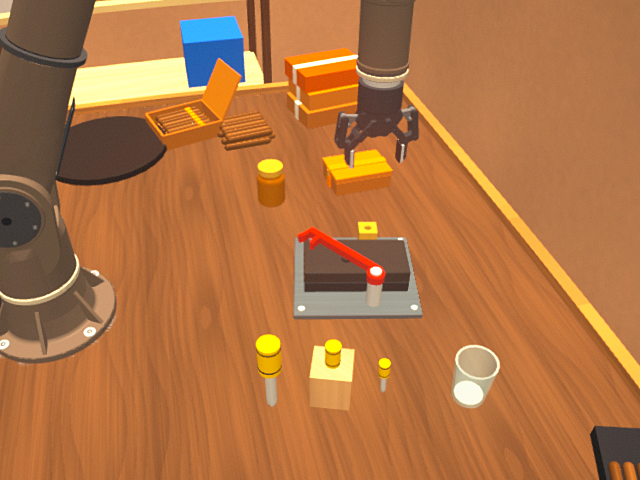

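View pics/wrist0.png

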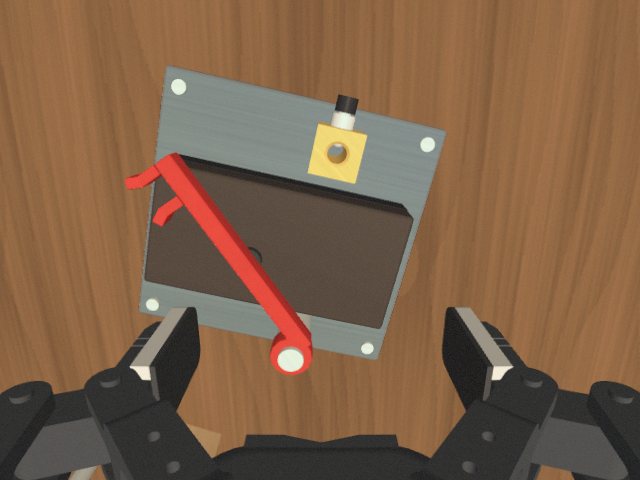

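The wrist view shows the press, with the holder bore at about (338,153), the pivot cap at (291,360) and the notch prongs at about (150,190).

There are three rods, given as side-view / scene-view pixels:
- Large rod, freestanding: (269,355) / (107,250).
- Middle rod, head in the wooden block: (333,352) / (149,287).
- Small rod: (384,370) / (177,342).

The middle one, hanging in the block, fits the description. I'll confirm it in an enlarged crop.

```bash
python3 - <<'E'
from h import *
a=load('scene0')['frame'][215:385,70:230]; b=load('side0')['frame'][325:420,240:410]
a=cv2.resize(a,None,fx=3,fy=3,interpolation=cv2.INTER_CUBIC)[:510]; b=cv2.resize(b,None,fx=1.85,fy=1.85,interpolation=cv2.INTER_CUBIC)
o=np.zeros((510,800,3),np.uint8); o[:a.shape[0],:a.shape[1]]=a; o[:b.shape[0],484:484+b.shape[1]]=b[:,:316]
cv2.imwrite('pics/crop0.png',o)
for n in ['scene0','side0']:
    c=load(n);f=cv2.cvtColor(c['frame'],cv2.COLOR_BGR2HSV)
    m=cv2.inRange(f,(24,170,110),(34,255,255))
    nn,l,st,ce=cv2.connectedComponentsWithStats(m)
    for i in range(1,nn):
        if st[i,4]>40: print(n,st[i],ce[i].round(1))
E
```

```text
scene0 [446 183  71  26 402] [482.  195.2]
scene0 [ 90 226  25  15 289] [102.4 233.2]
scene0 [137 272  19  13 176] [146.1 277.9]
scene0 [168 329  13  10 100] [174.1 333.5]
side0 [355 150  30  16 312] [367.7 157.5]
side0 [324 155  24  14 210] [335.1 161.9]
side0 [258 159  25  14 265] [269.9 165.6]
side0 [332 162  59  17 464] [360.8 170.2]
side0 [358 222  19  11 172] [367.3 227. ]
side0 [256 334  24  20 366] [267.7 343.7]
side0 [325 339  17  13 168] [332.8 345.4]
side0 [379 358  12  10  94] [384.4 362.6]
```

View pics/crop0.png

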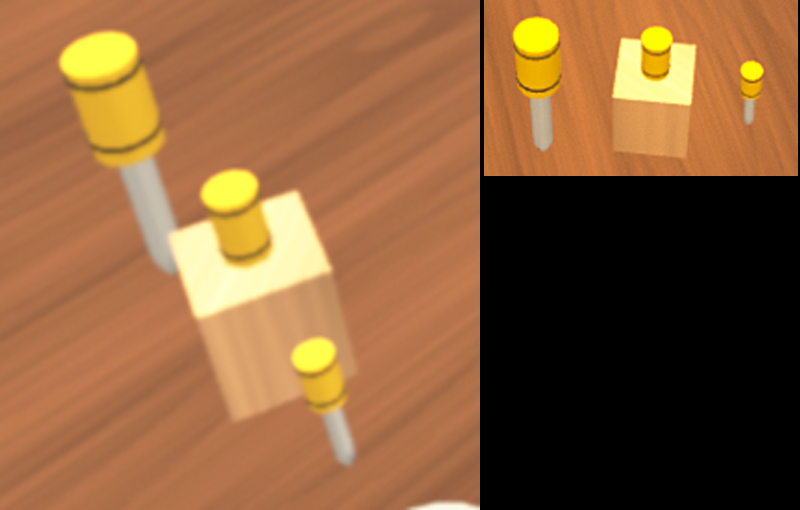

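The crop confirms it: the middle rod, crop (230,190), sits by its head in the pale block. The large and small ones stand free on either side. Now triangulating.

```bash
python3 - <<'E'
from h import *
S,D,W=load('scene0'),load('side0'),load('wrist0')
def top(c,box):
    x,y,w,h=box
    f=cv2.cvtColor(c['frame'],cv2.COLOR_BGR2HSV)[y:y+h,x:x+w]
    v=f[...,2]; m=((cv2.inRange(f,(26,150,235),(34,255,255)))>0)
    ys,xs=np.nonzero(m); 
    return (x+(xs.min()+xs.max())/2, y+(ys.min()+ys.max())/2),len(xs),(xs.min()+x,xs.max()+x,ys.min()+y,ys.max()+y)
for nm,b1,b2 in [('big',(85,220,40,30),(250,330,35,30)),('mid',(133,268,28,20),(322,336,24,20)),('small',(164,325,20,16),(376,355,18,14))]:
    p,q=top(S,b1),top(D,b2); print(nm,p,q,*[np.round(v,4) for v in tri([(S,p[0]),(D,q[0])])])
print('block top centre side/scene at z .075', onz(D,(333,362),.075))
# holder bore: scene (377,241)? side (367.5,228)
print('holder W at .065',onz(W,(338,153),.065), 'S',onz(S,(377,241),.065),'D',onz(D,(367.5,228),.065))
print('tri',tri([(W,(338,153)),(D,(367.5,228)),(S,(377,241))]))
print('pivot W .086',onz(W,(291,360),.086), onz(D,(376,272),.086))
E
```

```text
big ((np.float64(102.5), np.float64(233.0)), 273, (np.int64(91), np.int64(114), np.int64(226), np.int64(240))) ((np.float64(267.5), np.float64(343.5)), 356, (np.int64(256), np.int64(279), np.int64(335), np.int64(352))) [ 0.3731 -0.2904  0.148 ] [0.0005 0.0005]
mid ((np.float64(146.0), np.float64(277.5)), 165, (np.int64(138), np.int64(154), np.int64(272), np.int64(283))) ((np.float64(333.0), np.float64(345.5)), 164, (np.int64(325), np.int64(341), np.int64(340), np.int64(351))) [ 0.4726 -0.2887  0.1156] [0.0004 0.0004]
small ((np.float64(174.0), np.float64(332.5)), 106, (np.int64(168), np.int64(180), np.int64(328), np.int64(337))) ((np.float64(384.5), np.float64(362.5)), 85, (np.int64(379), np.int64(390), np.int64(358), np.int64(367))) [ 0.5525 -0.3073  0.0743] [0.0004 0.0004]
block top centre side/scene at z .075 [ 0.47403319 -0.28728318  0.075     ]
holder W at .065 [0.63686408 0.04229738 0.065     ] S [0.63821033 0.04341251 0.065     ] D [0.6344355  0.03918331 0.065     ]
tri (array([0.63672503, 0.04304536, 0.06317667]), [np.float64(0.0009622443179506883), np.float64(0.0014870509840352935), np.float64(0.0018215333836449842)])
pivot W .086 [ 0.60083106 -0.11701953  0.086     ] [ 0.60064492 -0.11381846  0.086     ]
```

>>> {"api": "arm_command", "payload": {
  "series": [
    [0,0,0,-0.1,-0.18,0,0.2],
    [0,0,0,-0.19,-0.36,0,0.2],
    [0,0,0,-0.19,-0.36,0,0.2],
    [0,0,0,-0.19,-0.36,0,0.2],
    [0,0,0,-0.19,-0.36,0,0.2],
    [0,0,0,-0.19,-0.36,0,0.2],
    [0,0,0,-0.19,-0.36,0,0.2],
    [0,0,0,-0.19,-0.36,0,0.2],
    [0,0,0,-0.09,-0.19,0,0.2],
    [0,0,0,0,0,0,0.2],
    [0,0,0,0,0,0,0.2]
  ]
}}

```text
t: 1.25
tcp_pos: [0.4724, -0.2894, 0.2042]
eef_rot: [-2.223, -2.219, -0.0]
wrist_force: [-0.3, 0.2, -0.7]
width: 0.0514
```

```bash
python3 - <<'E'
from h import *
s=telemetry.state();print({k:np.round(s[k],4).tolist() for k in ['t','tcp_pos','eef_rot','width','wrist_force']})
c=cap('wrist','wrist1'); print(c['origin'],c['rotation'])
print(proj(c,[.4726,-.2887,.1156]))
E
```

```text
{'t': 1.25, 'tcp_pos': [0.4724, -0.2894, 0.2042], 'eef_rot': [-2.2231, -2.2194, -0.0002], 'width': 0.0514, 'wrist_force': [-0.3062, 0.2334, -0.689]}
[ 0.4724776  -0.21373189  0.37389098] [ 2.84431691e+00 -2.34851898e-03 -4.43658909e-04]
[321.10907621 227.47354689]
```

View pics/wrist1.png

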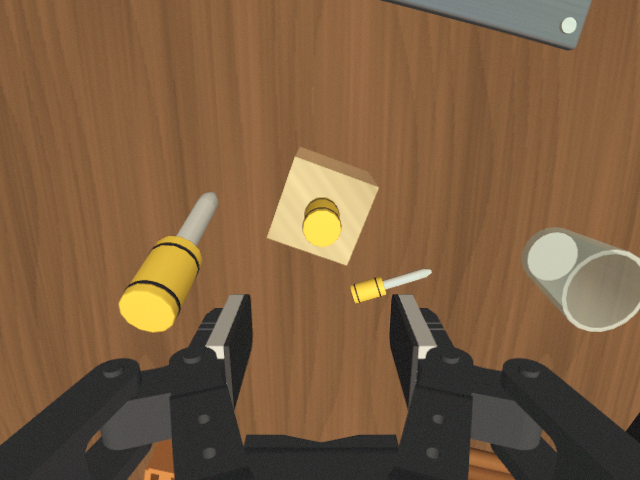

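The wrist view agrees with the triangulation: head centre at (322,227), against a predicted (321,227). Descending and gripping.

>>> {"api": "arm_command", "payload": {
  "series": [
    [0,0,0,0,0.005,-0.2,0.2],
    [0,0,0,0,0,-0.3,0.2],
    [0,0,0,0,0,-0.3,0.2],
    [0,0,0,0,0,-0.2,0.2],
    [0,0,0,0,0,-0.12,0.2],
    [0,0,0,0,0,-0.06,0.2],
    [0,0,0,0,0,0,0.2],
    [0,0,0,0,0,0,-1],
    [0,0,0,0,0,0,-1],
    [0,0,0,0,0,0,-1],
    [0,0,0,0,0,0,-1],
    [0,0,0,0,0,0,-1],
    [0,0,0,0,0,0,-1]
  ]
}}

```text
t: 2.6
tcp_pos: [0.4737, -0.289, 0.0876]
eef_rot: [2.22, 2.22, 0.001]
wrist_force: [-1.6, 1.3, 4.5]
width: 0.0199
```

```bash
python3 - <<'E'
from h import *
s=telemetry.state();print({k:np.round(s[k],4).tolist() for k in ['t','tcp_pos','eef_rot','width','wrist_force']})
c=cap('side','side2')
cv2.imwrite('pics/side2c.png',cv2.resize(c['frame'][230:430,220:440],None,fx=2.7,fy=2.7))
E
```

```text
{'t': 2.6, 'tcp_pos': [0.4737, -0.289, 0.0876], 'eef_rot': [2.2203, 2.2197, 0.0011], 'width': 0.0199, 'wrist_force': [-1.5529, 1.2674, 4.5007]}
```

View pics/side2c.png

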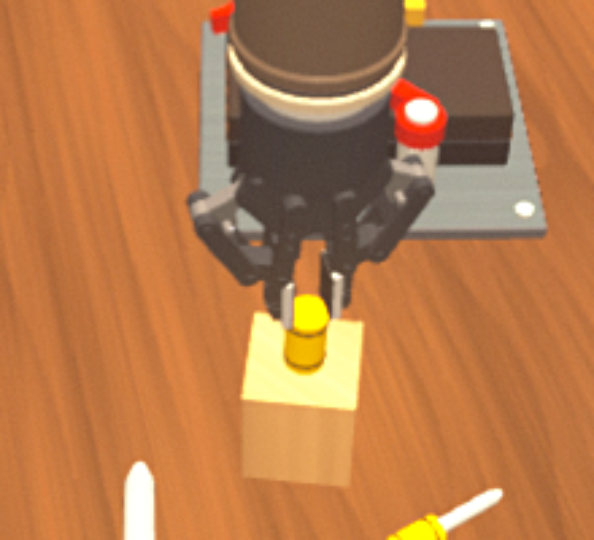

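```bash
python3 - <<'E'
from h import *
c=cap('wrist','wrist2'); d=cap('scene','scene2')
s=telemetry.state();print({k:np.round(s[k],4).tolist() for k in ['t','tcp_pos','width','wrist_force']})
o=np.zeros((480,800,3),np.uint8); o[:,:400]=cv2.resize(c['frame'][180:420,220:420],(400,480)); o[:,400:]=cv2.resize(d['frame'][180:372,80:240],(400,480))
cv2.imwrite('pics/two2.png',o)
E
```

```text
{'t': 2.75, 'tcp_pos': [0.4737, -0.289, 0.0877], 'width': 0.0198, 'wrist_force': [-1.6228, 0.1271, 6.0069]}
```

View pics/two2.png

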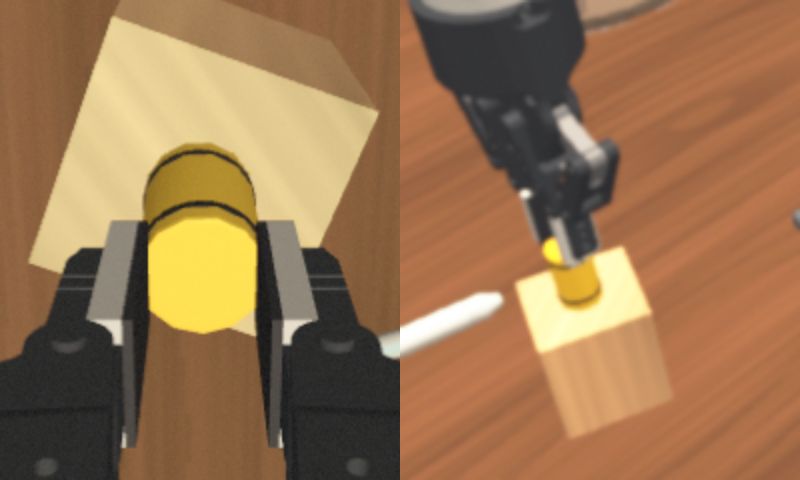

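The head is gripped between the pads on both sides in the wrist and scene crops. Lifting straight out.

>>> {"api": "arm_command", "payload": {
  "series": [
    [0,0,0,0,0,0.05,-1],
    [0,0,0,0,0,0.1,-1],
    [0,0,0,0,0,0.2,-1],
    [0,0,0,0,0,0.25,-1],
    [0,0,0,0,0,0.25,-1],
    [0,0,0,0,0,0.2,-1],
    [0,0,0,0,0,0.1,-1],
    [0,0,0,0,0,0.05,-1],
    [0,0,0,0,0,0,-1]
  ]
}}

```text
t: 3.65
tcp_pos: [0.473, -0.2886, 0.2066]
eef_rot: [2.221, 2.221, 0.0]
wrist_force: [-0.2, -0.1, -1.4]
width: 0.0196
```

```bash
python3 - <<'E'
from h import *
s=telemetry.state();print({k:np.round(s[k],4).tolist() for k in ['t','tcp_pos','eef_rot','width','wrist_force']})
c=cap('side','side3'); d=cap('scene','scene3')
o=np.zeros((480,800,3),np.uint8); o[:,:400]=cv2.resize(c['frame'][200:440,230:430],(400,480)); o[:,400:]=cv2.resize(d['frame'][150:390,60:260],(400,480))
cv2.imwrite('pics/two3.png',o)
E
```

```text
{'t': 3.65, 'tcp_pos': [0.473, -0.2886, 0.2066], 'eef_rot': [2.2212, 2.221, 0.0003], 'width': 0.0196, 'wrist_force': [-0.1827, -0.0768, -1.3588]}
```

View pics/two3.png

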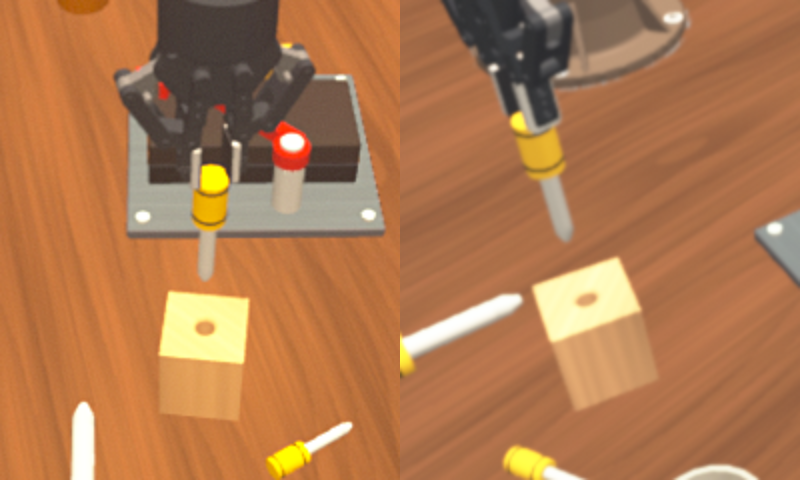

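View pics/side3.png

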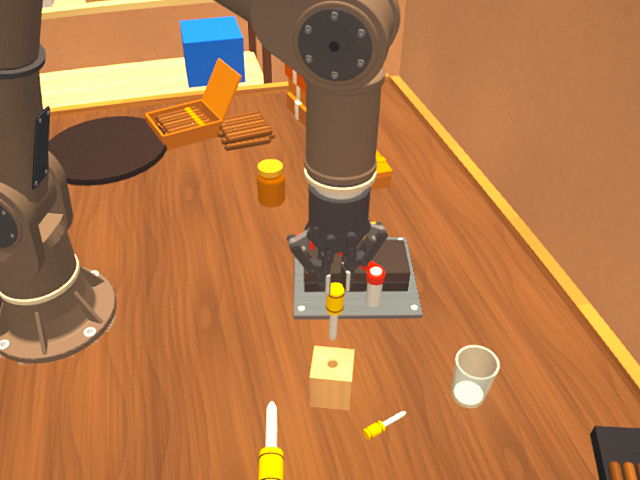

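View pics/scene3.png

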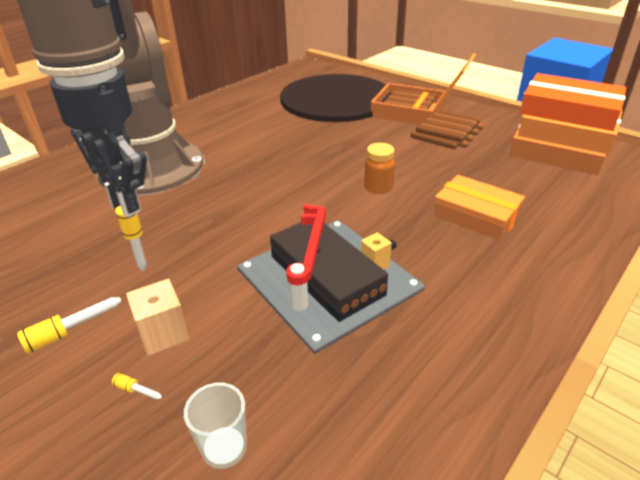

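The two spare rods, which stood on their 5 mm feet, have toppled. Each had already started to fall in the first wrist view, before the gripper came near. They lie clear of everything. The middle rod hangs from the gripper, with its foot at side (334,338) and scene (142,268). Now checking its tilt and length, and refining the press points.

```bash
python3 - <<'E'
from h import *
S,D=load('scene3'),load('side3')
for c,(x,y,w,h),n in [(S,(105,195,55,85),'s'),(D,(315,270,45,75),'d')]:
    cv2.imwrite('pics/z3%s.png'%n,cv2.resize(c['frame'][y:y+h,x:x+w],None,fx=7,fy=7,interpolation=cv2.INTER_CUBIC))
t=np.array(telemetry.state()['tcp_pos']); print(t)
for z in [0.0293,-0.0127,-0.0757]:
    X=t+[0,0,z]; print(z,proj(S,X),proj(D,X))
E
python3 -c "
import cv2,numpy as np
a=cv2.imread('pics/z3s.png');b=cv2.imread('pics/z3d.png')
o=np.zeros((600,720,3),np.uint8);o[:595,:385]=a[:595];o[:525,390:705]=b[:525];cv2.imwrite('pics/z3.png',o)"
```

```text
[ 0.47253163 -0.28824553  0.20546574]
0.0293 [125.32006602 207.81936848] [335.29926328 288.66030381]
-0.0127 [133.22335733 233.9139649 ] [334.42788155 309.89936258]
-0.0757 [144.05339956 269.57253991] [333.20965832 339.28158614]
```

View pics/z3.png

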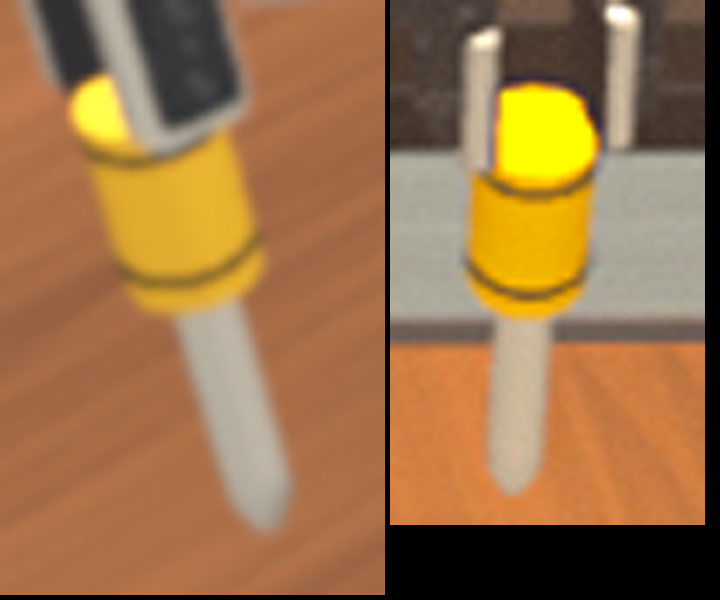

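The rod is upright: foot at scene (142.9,270.7) and side (332.6,340.3), against predicted (144.1,269.6) and (333.2,339.3). However, the finger tips reach only about 11 mm below the head's top (side row 294, top at 288.6). That is a thin grip for side loads. I'll set the rod back in its hole and regrip about 12 mm lower.

>>> {"api": "arm_command", "payload": {
  "series": [
    [0,0,0,0,0,-0.1,-1],
    [0,0,0,0,0,-0.2,-1],
    [0,0,0,0,0,-0.2,-1],
    [0,0,0,0,0,-0.2,-1],
    [0,0,0,0,0,-0.2,-1],
    [0,0,0,0,0,-0.15,-1],
    [0,0,0,0,0,-0.08,-1],
    [0,0,0,0,0,-0.04,-1],
    [0,0,0,0,0,-0.02,-1],
    [0,0,0,0,0,0,-1]
  ]
}}

```text
t: 4.75
tcp_pos: [0.4726, -0.2886, 0.0877]
eef_rot: [-2.222, -2.221, 0.0]
wrist_force: [-1.0, 0.7, 2.5]
width: 0.0201
```

>>> {"api": "arm_command", "payload": {
  "series": [
    [0,0,0,0,0,0,0.2],
    [0,0,0,0,0,0,0.2],
    [0,0,0,0,0,0,0.2],
    [0,0,0,0,0,-0.05,0.2],
    [0,0,0,0,0,-0.05,0.2],
    [0,0,0,0,0,0,0.2],
    [0,0,0,0,0,0,-1],
    [0,0,0,0,0,0,-1],
    [0,0,0,0,0,0,-1],
    [0,0,0,0,0,0,-1],
    [0,0,0,0,0,0,-1],
    [0,0,0,0,0,0,-1]
  ]
}}

```text
t: 5.95
tcp_pos: [0.473, -0.2886, 0.0775]
eef_rot: [2.222, 2.221, 0.0]
wrist_force: [-2.2, -0.0, 4.5]
width: 0.0224
```

```bash
python3 - <<'E'
from h import *
c=cap('side','side4'); d=cap('scene','scene4')
s=telemetry.state();print({k:np.round(s[k],4).tolist() for k in ['t','tcp_pos','eef_rot','width','wrist_force']})
o=np.zeros((480,800,3),np.uint8); o[:,:400]=cv2.resize(c['frame'][300:420,280:380],(400,480)); o[:,400:]=cv2.resize(d['frame'][230:350,100:200],(400,480))
cv2.imwrite('pics/two4.png',o)
E
```

```text
{'t': 6.05, 'tcp_pos': [0.473, -0.2886, 0.0775], 'eef_rot': [2.2215, 2.2211, 0.0001], 'width': 0.0222, 'wrist_force': [-2.0403, 0.1297, 4.7967]}
```

View pics/two4.png

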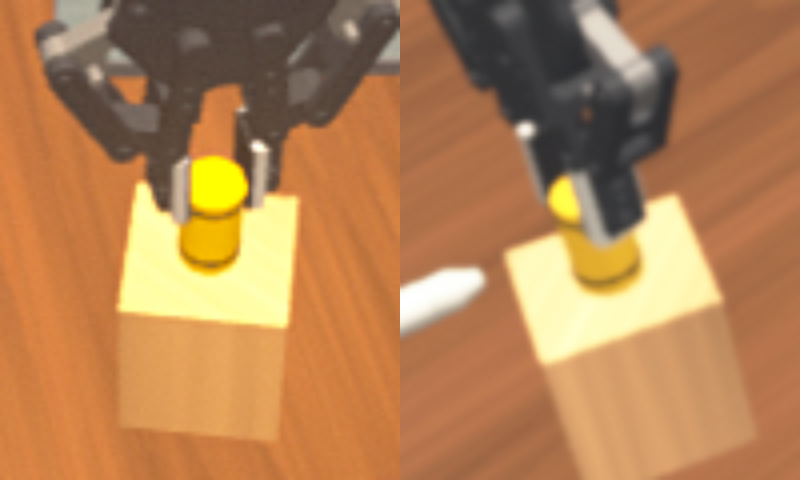

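The grip is better now, with the tips about halfway down the head. Lifting and carrying the rod to the open side of the notch.

>>> {"api": "arm_command", "payload": {
  "series": [
    [0,0,0,0,0,0.05,-1],
    [0,0,0,0,0,0.1,-1],
    [0,0,0,0,0,0.2,-1],
    [0,0,0,0,0,0.25,-1],
    [0,0,0,0,0,0.25,-1],
    [0,0,0,0,0,0.2,-1],
    [0,0,0,0,0,0.1,-1],
    [0,0,0,0,0.1,0.05,-1],
    [0,0,0,0,0.2,0,-1],
    [0,0,0,0,0.3,0,-1],
    [0,0,0,0,0.35,0,-1],
    [0,0,0,0,0.35,0,-1],
    [0,0,0,0,0.35,0,-1],
    [0,0,0,0,0.35,0,-1],
    [0,0,0,0,0.35,0,-1],
    [0,0,0,0,0.25,0,-1],
    [0,0,0,0,0.1,0,-1],
    [0,0,0,0,0.05,0,-1],
    [0,0,0,0,0,0,-1],
    [0,0,0,0,0,0,-1]
  ]
}}

```text
t: 8.05
tcp_pos: [0.4729, -0.0149, 0.1972]
eef_rot: [2.223, 2.219, -0.001]
wrist_force: [0.2, -0.3, -0.3]
width: 0.0225
```

```bash
python3 - <<'E'
from h import *
s=telemetry.state();print({k:np.round(s[k],4).tolist() for k in ['t','tcp_pos','eef_rot','width','wrist_force']})
for n in ['wrist','side','scene']: cap(n,n+'5')
E
```

```text
{'t': 8.05, 'tcp_pos': [0.4729, -0.0149, 0.1972], 'eef_rot': [2.2233, 2.2193, -0.0009], 'width': 0.0225, 'wrist_force': [0.1627, -0.3364, -0.3449]}
```

View pics/wrist5.png

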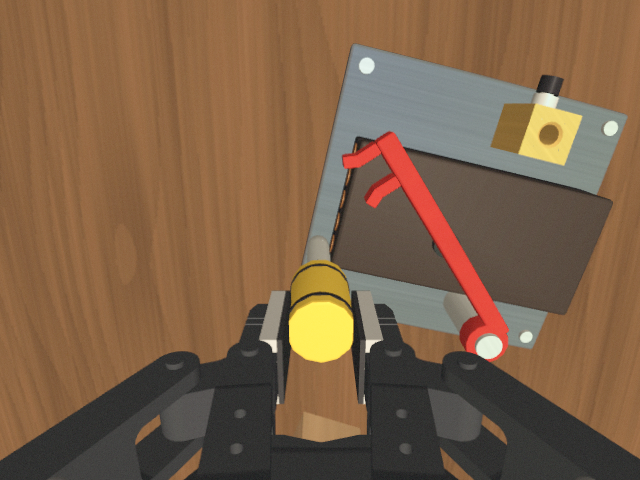

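View pics/scene5.png

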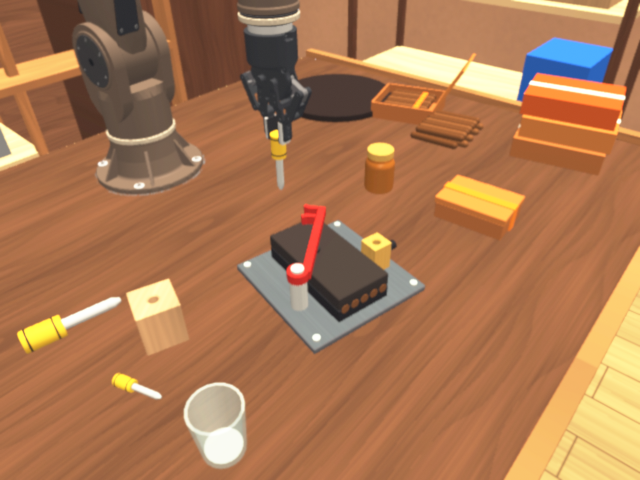

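Wrist view: bore at about (550,134), pivot cap at about (489,347), prongs at about (350,160) and (372,200). Now measuring these from two wrist positions.

```bash
python3 - <<'E'
from h import *
W0,W5,S,D=load('wrist0'),load('wrist5'),load('scene5'),load('side5')
def bore(c,box):
    x,y,w,h=box; f=c['frame'][y:y+h,x:x+w]; hsv=cv2.cvtColor(f,cv2.COLOR_BGR2HSV)
    m=cv2.inRange(hsv,(18,120,205),(34,255,255))   # bright brass top
    k=cv2.morphologyEx(m,cv2.MORPH_CLOSE,np.ones((3,3),np.uint8))
    cs,hi=cv2.findContours(k,cv2.RETR_CCOMP,cv2.CHAIN_APPROX_NONE)
    out=[]
    for q,hh in zip(cs,hi[0]):
        if len(q)>=8: e=cv2.fitEllipse(q); out.append((hh[3]>=0,np.round(np.array(e[0])+[x,y],1),np.round(e[1],1),cv2.contourArea(q)))
    return out
print('W0',bore(W0,(300,115,75,75)))
print('W5',bore(W5,(515,90,75,85)))
def cap_(c,box):
    x,y,w,h=box; hsv=cv2.cvtColor(c['frame'][y:y+h,x:x+w],cv2.COLOR_BGR2HSV)
    m=cv2.inRange(hsv,(0,0,190),(180,50,255)); n,l,st,ce=cv2.connectedComponentsWithStats(m)
    i=1+np.argmax(st[1:,4]); return ce[i]+[x,y],st[i]
p0=cap_(W0,(270,338,45,45));p5=cap_(W5,(465,325,50,45));print(p0,p5)
print('pivot cap',tri([(W0,p0[0]),(W5,p5[0])]))
a=cv2.resize(W0['frame'][110:200,290:380],(400,400),interpolation=cv2.INTER_CUBIC);b=cv2.resize(W5['frame'][90:180,510:600],(400,400),interpolation=cv2.INTER_CUBIC)
cv2.imwrite('pics/hold.png',np.hstack([a,b]))
a=cv2.resize(W0['frame'][135:245,110:220],(400,400),interpolation=cv2.INTER_CUBIC);b=cv2.resize(W5['frame'][115:225,325:435],(400,400),interpolation=cv2.INTER_CUBIC)
cv2.imwrite('pics/notch.png',np.hstack([a,b]))
print('jar lid S',onz(S,(380,152),.095),'D',onz(D,(270,168),.095))
E
```

```text
W0 [(np.False_, array([336.6, 152.9]), array([56.5, 58.1]), 2335.5), (np.True_, array([336.7, 153.3]), array([20.9, 21.1]), 344.5)]
W5 [(np.False_, array([549.5, 134. ]), array([53.7, 61.8]), 2366.5), (np.True_, array([548.6, 134. ]), array([19.8, 22.9]), 354.0)]
(array([290.12018141, 359.63718821]), array([  8,  11,  25,  22, 441], dtype=int32)) (array([488.73717949, 346.82264957]), array([ 11,  11,  26,  23, 468], dtype=int32))
pivot cap (array([ 0.60045501, -0.11436588,  0.08964318]), [np.float64(9.766144048679671e-05), np.float64(9.766144048681046e-05)])
jar lid S [0.48692212 0.2592746  0.095     ] D [0.47445666 0.26160511 0.095     ]
```

View pics/hold.png

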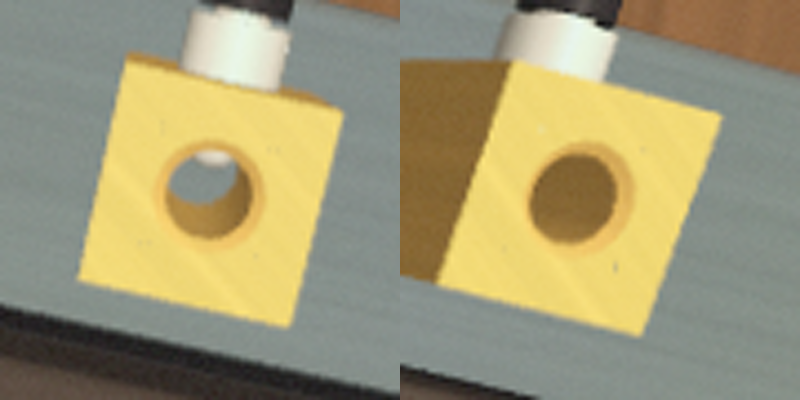

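View pics/notch.png

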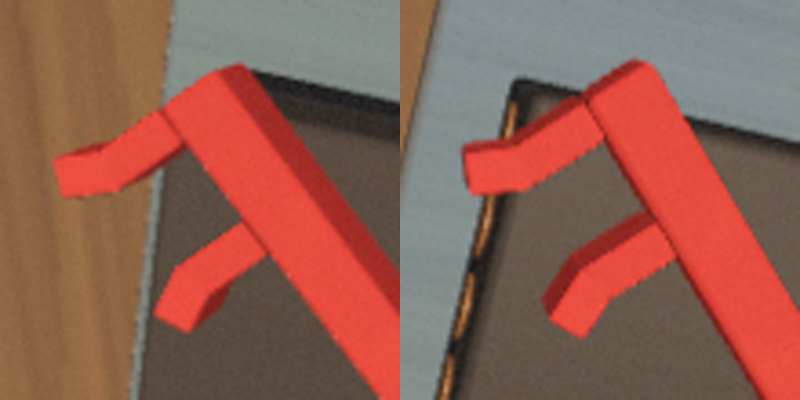

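```bash
python3 - <<'E'
from h import *
W0,W5=load('wrist0'),load('wrist5')
H,r=tri([(W0,(337.1,153.9)),(W5,(550.3,134.6))]); print('holder',H,r, onz(W0,(337.1,153.9),.065),onz(W5,(550.3,134.6),.065))
a,b=(168.9,186.4),(387.7,163.4)
B,r=tri([(W0,a),(W5,b)]);print('bottom',B,r,onz(W0,a,.086),onz(W5,b,.086))
P=np.array([.6005,-.1144]); 
Hh=(onz(W0,(337.1,153.9),.065)+onz(W5,(550.3,134.6),.065))[:2]/2
v=Hh-P; print('dist',np.linalg.norm(v),'ang',np.degrees(np.arctan2(v[1],v[0])))
a0=np.arctan2(v[1],v[0])+.8; N=P+.16*np.array([np.cos(a0),np.sin(a0)]); print('notch pred',N,np.degrees(a0),'y dir',-np.sin(a0),np.cos(a0))
Bm=(onz(W0,a,.086)+onz(W5,b,.086))[:2]/2; print('notch meas',Bm+.006*np.array([-np.sin(a0),np.cos(a0)]))
print('pivot at .086',onz(W0,(290.1,359.6),.09),onz(W5,(488.7,346.8),.09))
E
```

```text
holder [0.63621594 0.04165326 0.0650667 ] [np.float64(3.536627359122725e-06), np.float64(3.5366273591516002e-06)] [0.63621809 0.04164945 0.065     ] [0.63625256 0.04164548 0.065     ]
bottom [0.51795893 0.02239473 0.08398062] [np.float64(0.0008715882759636753), np.float64(0.0008715882759636716)] [0.51874459 0.02189105 0.086     ] [0.51753092 0.02353832 0.086     ]
dist 0.16008692571660332 ang 77.1015050883651
notch pred [0.51350271 0.01988131] 122.93812869883098 y dir -0.8392582116215321 -0.5437330725878532
notch meas [0.51310221 0.01945229]
pivot at .086 [ 0.60046976 -0.11397594  0.09      ] [ 0.60028995 -0.11423521  0.09      ]
```

Holder mouth is at (0.6362, 0.0417, 0.065), pivot at (0.6004, -0.1143) and notch at (0.5134, 0.0197). The measured pivot–holder distance is 160.1 mm. Next, the foot position in the grip.

```bash
python3 - <<'E'
from h import *
S,D=load('scene5'),load('side5')
t=np.array([.4729,-.0149,.1972])
F=t+[0,0,-.0655]; print(proj(S,F),proj(D,F),proj(S,F+[0,0,.105]),proj(D,F+[0,0,.105]))
o=np.zeros((560,800,3),np.uint8)
for i,c in enumerate([S,D]):
    u,v=proj(c,F+[0,0,.05]).astype(int); p=c['frame'][v-35:v+35,u-25:u+25]; print(u-25,v-35)
    o[:,i*400:(i+1)*400]=cv2.resize(p,(400,560),interpolation=cv2.INTER_CUBIC)
cv2.imwrite('pics/foot5.png',o)
E
```

```text
[281.16485083 188.71727532] [295.01510596 229.11942844] [276.90557236 133.01187927] [294.26658758 181.41514735]
254 128
269 172
```

View pics/foot5.png

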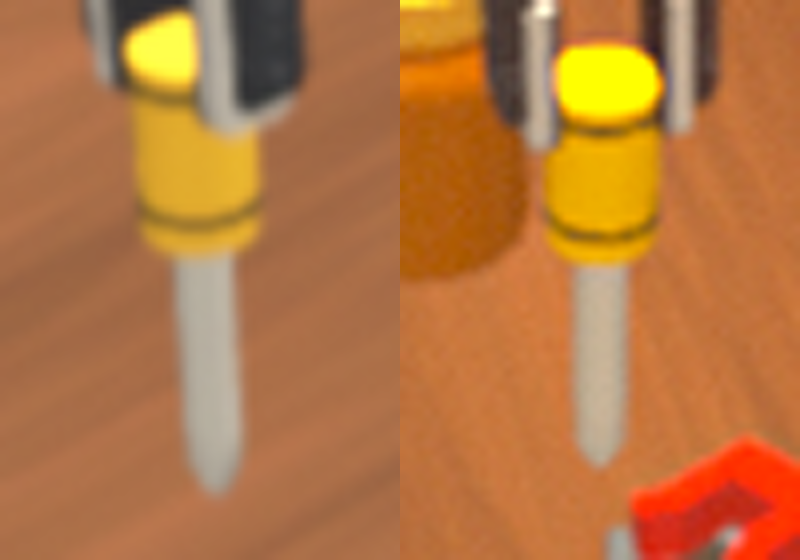

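The rod stands straight to within about 1° in the grip. I'll move in line with the notch and lower until the foot is at about 70 mm, between the holder top (65) and the arm's top (86).

>>> {"api": "arm_command", "payload": {
  "series": [
    [0,0,0,0.02,0.05,0,-1],
    [0,0,0,0.015,0.05,0,-1],
    [0,0,0,0,0,-0.1,-1],
    [0,0,0,0,0,-0.15,-1],
    [0,0,0,0,0,-0.15,-1],
    [0,0,0,0,0,-0.12,-1],
    [0,0,0,0,0,-0.06,-1],
    [0,0,0,0,0,-0.035,-1],
    [0,0,0,0,0,0,-1],
    [0,0,0,0,0,0,-1]
  ]
}}

```text
t: 9.2
tcp_pos: [0.4769, -0.0035, 0.1362]
eef_rot: [2.221, 2.221, 0.001]
wrist_force: [0.5, 0.2, -1.4]
width: 0.0221
```

```bash
python3 - <<'E'
from h import *
s=telemetry.state();t=np.array(s['tcp_pos']);print({k:np.round(s[k],4).tolist() for k in ['t','tcp_pos','eef_rot','width','wrist_force']})
F=t+[0,0,-.0655]
o=np.zeros((480,800,3),np.uint8)
for i,n in enumerate(['scene','side']):
    c=cap(n,n+'6'); u,v=proj(c,[.50,0,.09]).astype(int); print(n,u-40,v-48,proj(c,F)); p=c['frame'][v-48:v+48,u-40:u+40]
    o[:,i*400:(i+1)*400]=cv2.resize(p,(400,480),interpolation=cv2.INTER_CUBIC)
cv2.imwrite('pics/e6.png',o)
cap('wrist','wrist6')
E
```

```text
{'t': 9.2, 'tcp_pos': [0.4769, -0.0035, 0.1362], 'eef_rot': [2.2212, 2.221, 0.0008], 'width': 0.0221, 'wrist_force': [0.476, 0.1861, -1.3781]}
scene 259 162 [289.35770505 215.55141293]
side 267 191 [296.19082154 250.31228849]
```

View pics/e6.png

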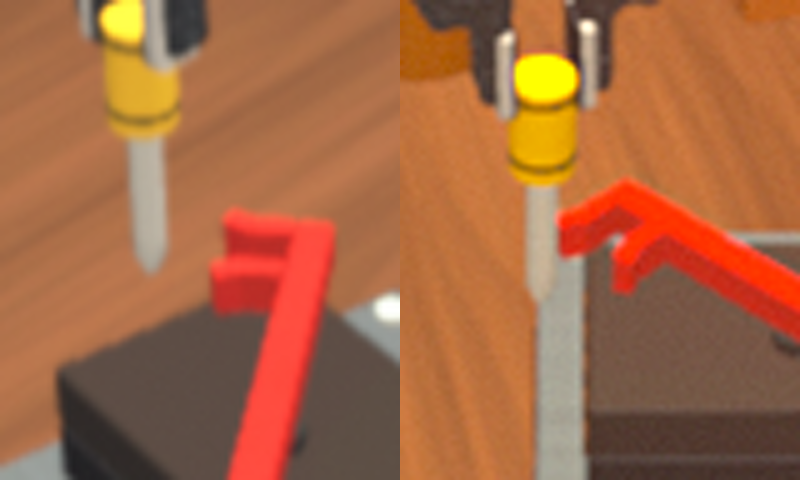

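View pics/wrist6.png

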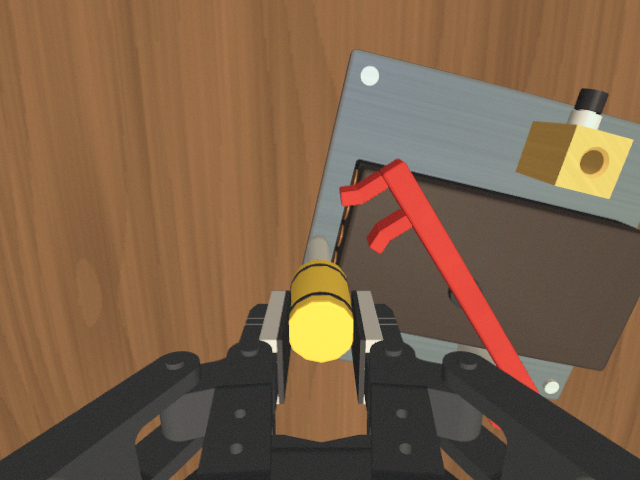

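The rod's foot is level with the arm and in line with the notch mouth; in the side crop the foot is at (540,300) and the arm's prong at (575,230). The foot sits about 1.7 mm to -x of the TCP axis. Working out the arc steps.

```bash
python3 - <<'E'
from h import *
S,D=load('scene6'),load('side6')
print(tri([(S,(289,215.7)),(D,(295,250.5))]))
P=np.array([.6004,-.1143]);H=np.array([.6362,.0417])
th=np.degrees(np.arctan2(*(H-P)[::-1]))
q=None
for k in range(14):
    a=np.radians(th+45.84*(1-k/13)); X=P+.16*np.array([np.cos(a),np.sin(a)])
    print(k,np.round(X,4),'' if q is None else np.round((X-q)*10,3)); q=X
E
```

```text
(array([ 0.47483758, -0.00230857,  0.06919352]), [np.float64(0.0003382291764010321), np.float64(0.0003382291764010533)])
0 [0.5135 0.02  ] 
1 [0.5219 0.0251] [0.084 0.051]
2 [0.5306 0.0297] [0.087 0.046]
3 [0.5396 0.0337] [0.09 0.04]
4 [0.5488 0.0372] [0.092 0.035]
5 [0.5582 0.04  ] [0.094 0.029]
6 [0.5678 0.0423] [0.096 0.023]
7 [0.5775 0.0441] [0.097 0.017]
8 [0.5873 0.0452] [0.098 0.011]
9 [0.5971 0.0457] [0.098 0.005]
10 [0.607  0.0456] [ 0.098 -0.001]
11 [0.6168 0.0449] [ 0.098 -0.007]
12 [0.6265 0.0436] [ 0.098 -0.013]
13 [0.6362 0.0416] [ 0.097 -0.019]
```

>>> {"api": "arm_command", "payload": {
  "series": [
    [0,0,0,0.05,0.03,0,-1],
    [0,0,0,0.1,0.055,0,-1],
    [0,0,0,0.1,0.055,0,-1],
    [0,0,0,0.09,0.055,0,-1],
    [0,0,0,0.05,0.03,0,-1],
    [0,0,0,0.08,0.05,0,-1],
    [0,0,0,0.09,0.045,0,-1],
    [0,0,0,0.09,0.04,0,-1],
    [0,0,0,0.09,0.035,0,-1],
    [0,0,0,0,0,0,-1]
  ]
}}

```text
t: 10.35
tcp_pos: [0.5517, 0.0365, 0.1356]
eef_rot: [2.221, 2.222, 0.001]
wrist_force: [-2.1, -0.2, -0.6]
width: 0.0224
```

```bash
cat > look.py <<'E'
from h import *
import sys
k=sys.argv[1]
s=telemetry.state();t=np.array(s['tcp_pos']);print({k:np.round(s[k],4).tolist() for k in ['t','tcp_pos','eef_rot','width','wrist_force']})
F=t+[-.0019,.001,-.067]
o=np.zeros((480,800,3),np.uint8)
for i,n in enumerate(['scene','side']):
    c=cap(n,n+k); u,v=proj(c,F+[0,0,.04]).astype(int); print(n,u-40,v-48,proj(c,F)); p=c['frame'][v-48:v+48,u-40:u+40]
    o[:,i*400:(i+1)*400]=cv2.resize(p,(400,480),interpolation=cv2.INTER_CUBIC)
cv2.imwrite('pics/e%s.png'%k,o)
cap('wrist','wrist'+k)
E
python3 look.py 7
```

```text
{'t': 10.35, 'tcp_pos': [0.5517, 0.0365, 0.1356], 'eef_rot': [2.2208, 2.2218, 0.0006], 'width': 0.0224, 'wrist_force': [-2.0572, -0.1588, -0.5671]}
scene 294 154 [334.85033563 221.35082949]
side 287 168 [327.50969328 232.92188129]
```

View pics/e7.png

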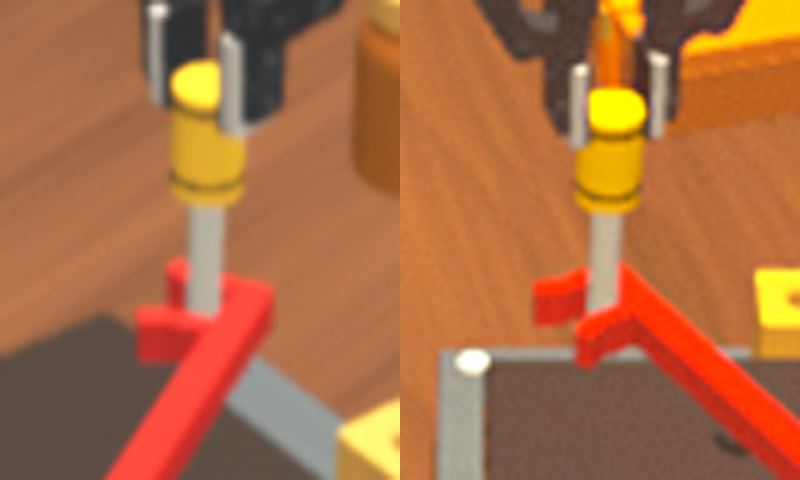

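View pics/wrist7.png

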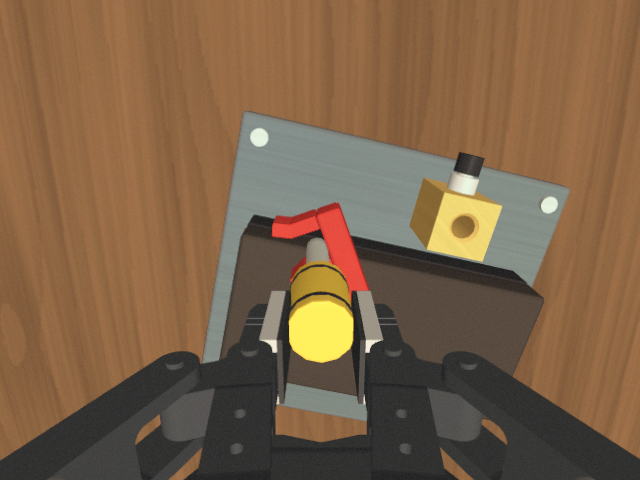

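The rod is seated in the notch and the arm is turning with it, with about 2 N of reaction. Continuing the arc to the holder.

>>> {"api": "arm_command", "payload": {
  "series": [
    [0,0,0,0.08,0.025,0,-1],
    [0,0,0,0.095,0.025,0,-1],
    [0,0,0,0.095,0.02,0,-1],
    [0,0,0,0.095,0.012,0,-1],
    [0,0,0,0.1,0.005,0,-1],
    [0,0,0,0.1,0,0,-1],
    [0,0,0,0.1,-0.007,0,-1],
    [0,0,0,0.1,-0.013,0,-1],
    [0,0,0,0.06,-0.012,0,-1],
    [0,0,0,0.035,-0.007,0,-1],
    [0,0,0,0,0,0,-1],
    [0,0,0,0,0,0,-1]
  ]
}}

```text
t: 11.7
tcp_pos: [0.6361, 0.0408, 0.1357]
eef_rot: [-2.221, -2.221, 0.001]
wrist_force: [-1.8, -0.8, -1.7]
width: 0.0221
```

```bash
python3 look.py 8
```

```text
{'t': 11.7, 'tcp_pos': [0.6361, 0.0408, 0.1357], 'eef_rot': [-2.2212, -2.2211, 0.0006], 'width': 0.0221, 'wrist_force': [-1.8292, -0.7979, -1.7316]}
scene 335 171 [374.63503384 238.81284383]
side 328 161 [367.12163833 225.81933747]
```

View pics/e8.png

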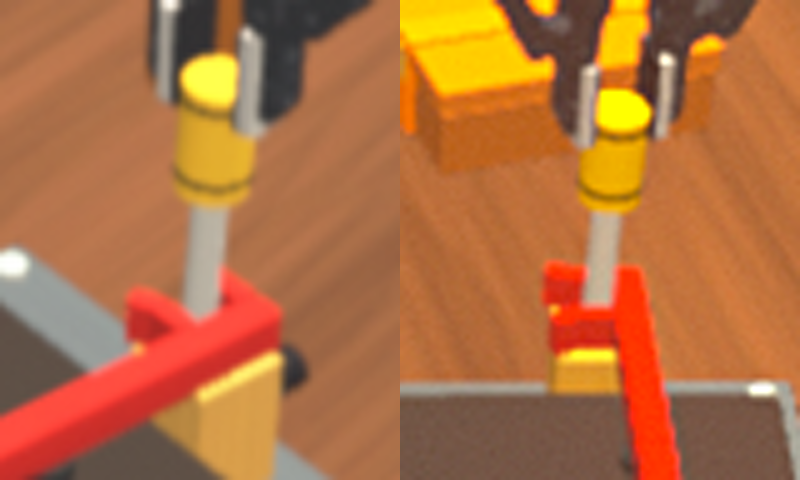

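View pics/wrist8.png

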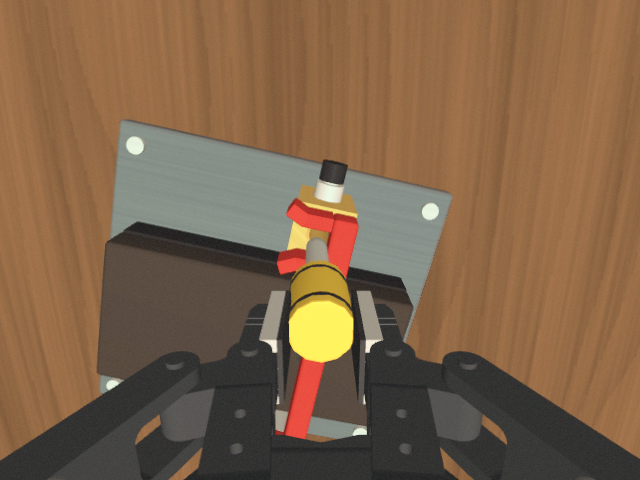

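```bash
python3 - <<'E'
from h import *
S,D=load('scene8'),load('side8')
def pl(c,a,b):
    o,d1=ray(c,a);_,d2=ray(c,b);n=np.cross(d1,d2);n/=np.linalg.norm(n);return n,n@o
s=lambda x,y:(335+x/5,171+y/5); d=lambda x,y:(328+(x-400)/5,161+y/5)
n1,k1=pl(S,s(216.5,150),s(203,300)); n2,k2=pl(D,d(613.5,160),d(598.5,295))
dr=np.cross(n1,n2);dr/=np.linalg.norm(dr);dr*=np.sign(dr[2])
for z in [.069,.086,.132,.165]:
    x=np.linalg.solve(np.array([n1,n2,[0,0,1]]),[k1,k2,z]);print(z,x)
print('tilt deg x,y',np.degrees(dr[:2]))
E
```

```text
0.069 [0.63432798 0.04245086 0.069     ]
0.086 [0.63481952 0.04245531 0.086     ]
0.132 [0.63614955 0.04246734 0.132     ]
0.165 [0.63710371 0.04247597 0.165     ]
tilt deg x,y [1.65594551 0.01497794]
```

The arm is over the holder; in the wrist view the bore sits between the prongs. The rod leans 1.65° in the grip, with its foot at (0.6343, 0.0425) against the bore at (0.6362, 0.0417). I'll turn the tool to stand it upright, which centres the foot, and start down.

>>> {"api": "arm_command", "payload": {
  "series": [
    [0,-0.1,0,0,-0.004,0,-1],
    [0,-0.1,0,0,-0.004,0,-1],
    [0,0,0,0,0,0,-1],
    [0,0,0,0,0,-0.03,-1],
    [0,0,0,0,0,-0.03,-1],
    [0,0,0,0,0,-0.03,-1],
    [0,0,0,0,0,-0.03,-1],
    [0,0,0,0,0,-0.03,-1],
    [0,0,0,0,0,0,-1]
  ]
}}

```text
t: 12.75
tcp_pos: [0.6362, 0.0401, 0.1201]
eef_rot: [2.208, 2.208, 0.03]
wrist_force: [-1.9, 0.9, -3.0]
width: 0.0225
```

```bash
sed -i 's/-.0019,.001,-.067/0,0,-.067/' look.py; python3 look.py 9
```

```text
{'t': 12.75, 'tcp_pos': [0.6362, 0.0401, 0.1201], 'eef_rot': [2.2079, 2.2079, 0.0297], 'width': 0.0225, 'wrist_force': [-1.8942, 0.895, -2.9554]}
scene 335 180 [374.5185184  246.93112763]
side 329 168 [367.80729195 232.21451879]
```

View pics/e9.png

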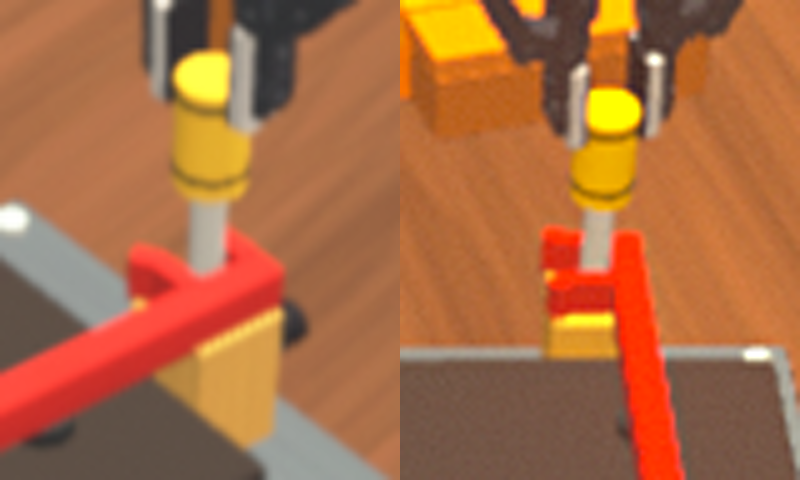

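The foot is about 12 mm into the bore with no resistance. Continuing down past the plunger.

>>> {"api": "arm_command", "payload": {
  "series": [
    [0,0,0,0,0,-0.04,-1],
    [0,0,0,0,0,-0.04,-1],
    [0,0,0,0,0,-0.03,-1],
    [0,0,0,0,0,-0.03,-1],
    [0,0,0,0,0,-0.03,-1],
    [0,0,0,0,0,-0.03,-1],
    [0,0,0,0,0,-0.03,-1],
    [0,0,0,0,0,0,-1]
  ]
}}

```text
t: 13.7
tcp_pos: [0.6369, 0.0404, 0.0981]
eef_rot: [2.207, 2.207, 0.032]
wrist_force: [-2.1, 1.6, 4.4]
width: 0.0225
```

```bash
python3 look.py 10
```

```text
{'t': 13.7, 'tcp_pos': [0.6369, 0.0404, 0.0981], 'eef_rot': [2.207, 2.2072, 0.0325], 'width': 0.0225, 'wrist_force': [-2.1224, 1.5881, 4.3641]}
scene 335 190 [374.40865529 256.90167167]
side 328 177 [367.45542044 240.39157933]
```

View pics/e10.png

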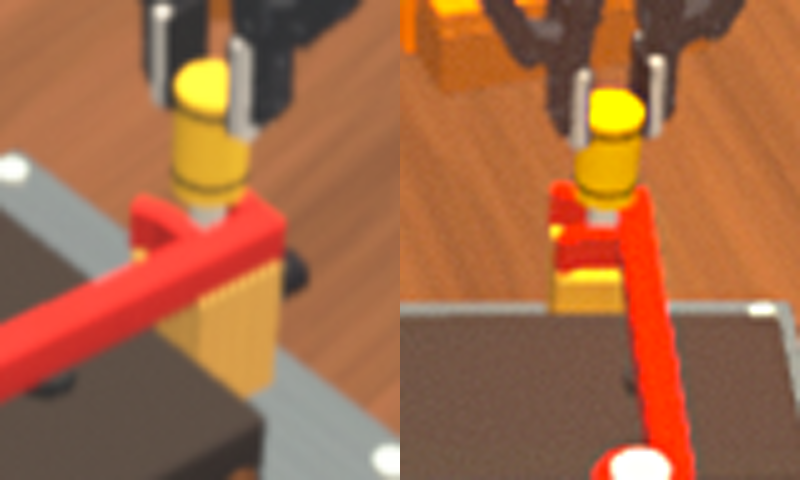

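About 9 mm remain, and the side view shows a gap between head and arm. Pushing on in small steps.

>>> {"api": "arm_command", "payload": {
  "series": [
    [0,0,0,0,0,-0.025,-1],
    [0,0,0,0,0,-0.025,-1],
    [0,0,0,0,0,-0.02,-1],
    [0,0,0,0,0,-0.02,-1],
    [0,0,0,0,0,0,-1]
  ]
}}

```text
t: 14.35
tcp_pos: [0.6368, 0.0404, 0.089]
eef_rot: [2.207, 2.208, 0.032]
wrist_force: [-0.6, 2.8, 1.9]
width: 0.0224
```

>>> {"api": "arm_command", "payload": {
  "series": [
    [0,0,0,0,0,-0.015,-1],
    [0,0,0,0,0,-0.015,-1],
    [0,0,0,0,0,0,-1]
  ]
}}

```text
t: 14.65
tcp_pos: [0.6374, 0.0404, 0.0881]
eef_rot: [2.206, 2.206, 0.034]
wrist_force: [-8.3, 1.3, 21.2]
width: 0.0225
```

```bash
python3 look.py 11
```

```text
{'t': 14.65, 'tcp_pos': [0.6374, 0.0404, 0.0881], 'eef_rot': [2.2065, 2.2064, 0.0342], 'width': 0.0225, 'wrist_force': [-8.33, 1.318, 21.1826]}
scene 335 195 [374.36574986 261.43620413]
side 328 180 [367.37381133 244.10628081]
```

View pics/e11.png

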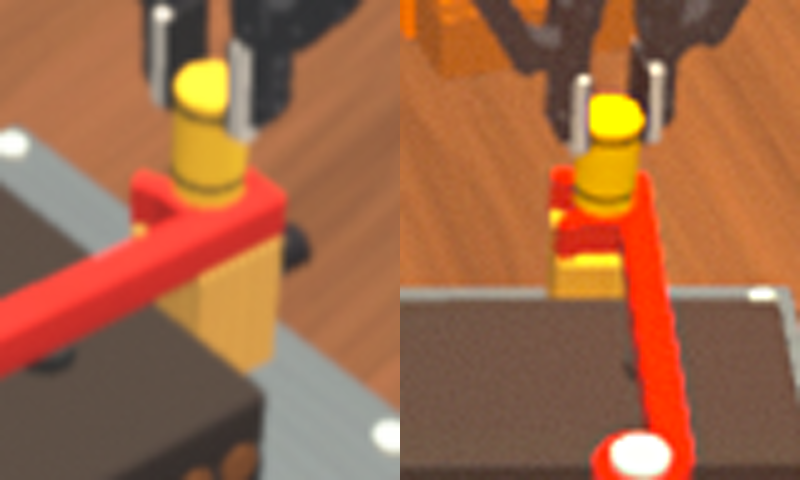

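A 21 N stop at TCP 88.1 mm (88.5 expected), and the head sits on the arm in both views. Releasing and backing straight up.

>>> {"api": "arm_command", "payload": {
  "series": [
    [0,0,0,0,0,0.01,-1],
    [0,0,0,0,0,0,0.1],
    [0,0,0,0,0,0,0.2],
    [0,0,0,0,0,0,0.2],
    [0,0,0,0,0,0,0.2],
    [0,0,0,0,0,0.05,0.2],
    [0,0,0,0,0,0.15,0.2],
    [0,0,0,0,0,0.3,0.2],
    [0,0,0,0,0,0.3,0.2],
    [0,0,0,0,0,0.2,0.2],
    [0,0,0,0,0,0,0.2],
    [0,0,0,0,0,0,0.2]
  ]
}}

```text
t: 16.0
tcp_pos: [0.6367, 0.0399, 0.1872]
eef_rot: [2.207, 2.207, 0.032]
wrist_force: [-0.9, 0.0, -1.2]
width: 0.0512
```

```bash
sed -i 's/^F=.*/F=np.array([.6362,.0417,.023])/' look.py; python3 look.py 12; python3 - <<'E'
from h import *
for n in ['scene12','side12','wrist12']: print(n,proj(load(n),[.6362,.0417,.128]))
E
```

```text
{'t': 16.0, 'tcp_pos': [0.6367, 0.0399, 0.1872], 'eef_rot': [2.2071, 2.2068, 0.032], 'width': 0.0512, 'wrist_force': [-0.9017, 0.0216, -1.1503]}
scene 335 193 [374.30428008 259.9285611 ]
side 327 179 [366.68311238 243.08212601]
scene12 [377.27765192 210.43552351]
side12 [369.93349609 201.92608543]
wrist12 [318.65751306 240.52551154]
```

View pics/e12.png

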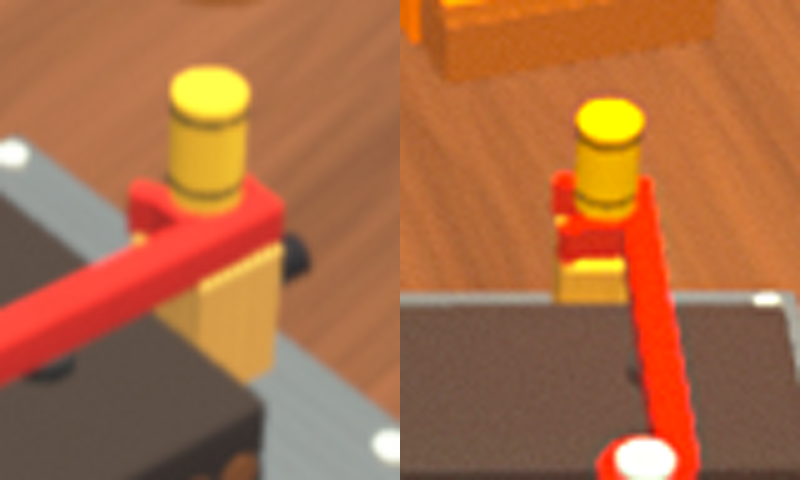

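View pics/wrist12.png

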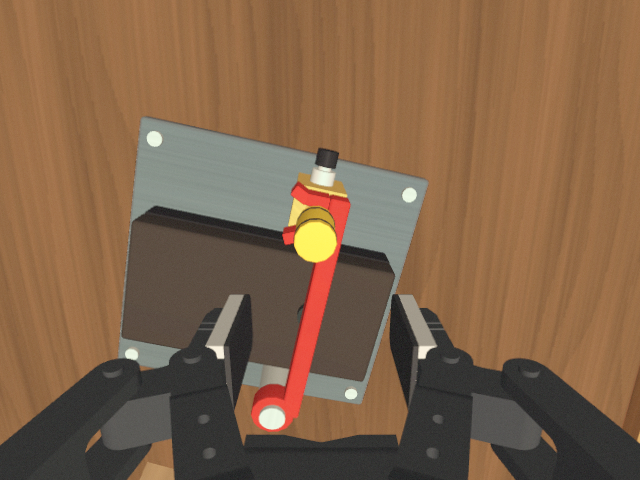

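View pics/scene12.png

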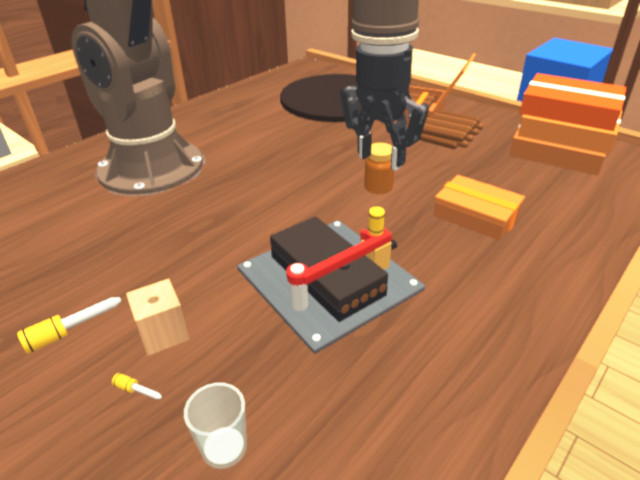

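```bash
python3 - <<'E'
from h import *
S,D,W=load('scene12'),load('side12'),load('wrist12')
# masks for head top (bright yellow)
def top(c,box,lo=235):
    x,y,w,h=box;f=cv2.cvtColor(c['frame'],cv2.COLOR_BGR2HSV)[y:y+h,x:x+w]
    ys,xs=np.nonzero(cv2.inRange(f,(26,150,lo),(34,255,255)));return (x+(xs.min()+xs.max())/2,y+(ys.min()+ys.max())/2),len(xs)
a,b=top(S,(365,203,24,20)),top(D,(358,195,22,18));print(a,b)
print(tri([(S,a[0]),(D,b[0])]))
print(tri([(S,a[0]),(D,b[0]),(W,(315.5,241))]))
# arm angle: pivot cap in wrist12 and compare jar/box/tumbler pixel change
A,B=load('side0')['frame'],D['frame']
for n,(x,y,w,h) in {'jar':(245,155,50,55),'tumbler':(445,340,60,70)}.items():
    print(n,cv2.absdiff(A[y:y+h,x:x+w],B[y:y+h,x:x+w]).mean())
A,B=load('scene0')['frame'],S['frame']
for n,(x,y,w,h) in {'box':(430,175,100,60),'tumbler':(180,380,75,90)}.items():
    print(n,cv2.absdiff(A[y:y+h,x:x+w],B[y:y+h,x:x+w]).mean())
# red arm axis in wrist image
E
```

```text
((np.float64(376.5), np.float64(211.0)), 105) ((np.float64(368.5), np.float64(202.5)), 81)
(array([0.63391542, 0.04311895, 0.12554689]), [np.float64(0.0003670770163509035), np.float64(0.00036707701635081707)])
(array([0.63419853, 0.04157336, 0.12664594]), [np.float64(0.0006883032565977096), np.float64(0.0009291429894313009), np.float64(0.000596651213144173)])
jar 2.3544242424242423
tumbler 1.6565873015873016
box 0.44133333333333336
tumbler 0.43333333333333335
```

Head top triangulates to z = 126 mm. Home is 128, and the same method read 1.4 mm low on the parked rod, so it is home. The jar, box and tumbler are unchanged in the images. Handing in.

```bash
python3 -c "
from h import *
print(manip.sign_off()); print(telemetry.state()['t'])"
```

```text
the job is handed in; nothing more can be done
None
the job is handed in; nothing more can be done
```

The press is locked. I took the middle-sized rod out of the block and used it, foot in the notch, to swing the red arm over the brass holder. I then pushed it past the plunger, released it and backed the gripper off. The job was handed in at about 16 s.

**Last checks**
- **Seating:** the push ended in a firm stop of about 21 N, with the tool at 88.1 mm against 88.5 mm expected. After release the head sat on the arm in both fixed camera views. Its top measured 126 mm against 128 mm, but the same method also read 1.4 mm low on the parked rod.
- **Arm held shut:** it stayed over the holder with the gripper clear and the robot touching nothing.
- **Jar, cigar box and tumbler:** unmoved, comparing the first and last pictures.

**What went off plan**
- **First grip:** it was too shallow, so I put the rod back in the block and gripped it about 10 mm lower.
- **Lean:** the rod leaned 1.65° in the grip, so I turned the tool to straighten it before inserting.
- **Head position:** the head centre measured about 2 mm to one side of the bore axis. That is about the limit of the camera calibration plus the play in the bore.
- **Spare rods:** the large and small rods toppled early in the run and now lie on the table. They had started falling before the gripper came near them.

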